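Slide a board home in the stop jig and shut its gate

TASK

Get the big reddish board ready for drilling in the L-shaped wooden stop jig: slide it flat across the table until its long edge is flush along the jig's long back rail and its left end is hard against the short end stop. Only then swing the jig's metal gate fully shut by its knob, so that its bar lies along the board's near edge, and let go. Leave the other things where they are.

Things in the scene. Friction and masses are not known exactly. Their poses are not given: they have to be found in the camera images.
- board_mid (a point): Centre, half-way up, of the loose reddish board: 105 mm along its own x, 235 mm along its own y, 27 mm thick, about 0.42 kg (varies), lying flat, its x axis roughly along the jig's x. Too wide to grasp: push it. Fully home it lies at x = -52.5, y = -117.5 mm in the jig's frame, axes parallel to the jig's.
- jig: Dark wooden L-shaped stop jig, 28 mm high, screwed to the table (place and yaw vary). Origin: the inner corner of the L, at table height; x points away from the robot, y to the left. The back rail and the end stop are its two legs; the board belongs in the corner at -x, -y, on the bare table.
- rail (a point): Jig's back rail: middle of its flat face (which looks to the jig's -x, at the robot), half-way up. The face lies at x = 0 of the jig, from y = -250 to +35 mm; the rail is 30 mm thick behind it.
- end_stop (a point): Jig's short end stop: middle of its flat face (which looks to the jig's -y, to the right), half-way up. The face lies at y = 0 of the jig, from x = 0 to -97 mm; the stop is 35 mm thick behind it.
- gate (a joint): Hinge of the metal gate, rad: 0 = fully shut on its own stop, bar pointing to the jig's -y along the board's near edge (2 mm clear of a board that is home). It grows to 1.8 as it opens, the bar turning clockwise seen from above; at 1.57 it points to the jig's -x (at the robot). Starts at 1.2 to 1.7. Hinge friction about 0.06 N m: it stays where it is left.
- gate_hinge (a point): Point on the gate's vertical pivot axis, level with the middle of the knob (49 mm above the table): x = -115, y = +17.5 mm in the jig's frame. The gate is a flat aluminium bar 16 mm wide, from 7 to 21 mm above the table, reaching from 10 mm behind the pivot to 115 mm in front of it.
- gate_knob (a point): Middle of the gate's upright round black knob, 49 mm above the table: 18 mm in diameter, from 27 to 71 mm above the table, 95 mm from the pivot axis. Can be pinched from above or pushed.
- tape_measure: Bystander: green tape measure, 32 x 79 x 67 mm, behind the jig's rail. Origin under its middle, on the table.
- spool: Bystander: small spool of copper wire, 48 mm across, 40 mm high, behind the jig's rail. Origin under its middle, on the table.
- offcut: Bystander: pale wood offcut, 38 x 75 x 22 mm, left of the jig's end stop. Origin under its middle, on the table.
- bit_box: Bystander: flat blue case, 55 x 100 x 27 mm, at the right near the robot. Origin under its middle, on the table.
- salve_jar: Bystander: small brown jar with a white lid, 47 mm across, 44 mm high, at the left. Origin under its middle, on the table.
- bolt: Bystander: hex bolt, 15 x 51 x 13 mm, lying at the right edge of the table. Origin under its middle, on the table.

How it is judged:
On the way:
1. the board lies in the jig's corner, within 8 mm of home both ways, while the gate is still open by more than 0.3 rad (x of board_mid in the frame of jig between -0.0605 and -0.045 m and y of board_mid in the frame of jig between -0.1255 and -0.11 m and angle between the x axis of board_mid and the x axis of jig, either way round below 0.05 rad and value of joint gate above 0.3 rad), for 0.2 s.
At the end, for the whole second after the job is handed in: The board lies flat and still on the table in the jig's corner, its centre within 5 mm of the home position towards the rail and towards the end stop, parallel to the rail within 0.025 rad (1.4 degrees), and the gate is shut to within 0.06 rad (x of board_mid in the frame of jig between -0.0575 and -0.045 m and y of board_mid in the frame of jig between -0.1225 and -0.11 m and angle between the x axis of board_mid and the x axis of jig, either way round below 0.025 rad and value of joint gate below 0.06 rad and height (world z) of board_mid below 0.018 m and linear speed of red_board below 0.01 m/s); the robot touches nothing.
It fails at once if the board was lifted or tipped: its middle rose more than 15 mm or it tilted more than 0.15 rad (height (world z) of board_mid above 0.0285 m or angle between board_mid's own z axis and vertical above 0.15 rad).
It fails at once if a bystander was moved more than 25 mm (distance of any of tape_measure, spool, offcut, bit_box, salve_jar, bolt from where it was at the start of the episode above 0.025 m).
It also fails if it takes over 64 s, if anything falls off the work surface, if the arm or the gripper's body presses on something with over 40 N, if the wrist force passes 120 N, or if a joint passes its speed limit or range.

ROBOT

A 6-joint arm with a two-finger parallel gripper is mounted at the origin on a cart in front of the work surface, level with it; the furniture and walls round the work are solid. World frame = base frame: x ahead of the robot, y to its left, z up, the work surface at z = 0. Lengths are in m, angles in rad, forces in N, time in s.
With the tool pointing down it reaches from about 0.225 to 0.875 m from the base axis. Payload 3.4 kg.
Tool frame: the origin (TCP) lies between the finger pads; the fingertips stand 19 mm ahead of it and the grasp point (between the pads) is the TCP; z points along the fingers, y is the line along which they close (so a half turn about z gives the same grasp; the last joint's range is limited). The gripper opens to 85 mm and grips with 20 to 120 N. Pads are 22 mm wide; open, the fingers measure 114 mm over their backs; the gripper's body (76 mm by 85 mm) begins 54 mm behind the grasp point. The pads swing forward as they close: fully open they stand 13 mm farther back than shut.
Start: joints at [-1.447, 0.276, 1.505, -0, 1.361, -0.121], TCP at [0.139, -0.558, 0.25] pointing down, gripper open.
Joint ranges: [-2.89, 2.89], [-0.75, 2.08], [0.22, 2.7], [-1.18, 4.32], [0.11, 2.71], [-2.7, 2.7]. Speed limits (rad/s): [2.57, 2.57, 3.14, 3.14, 3.14, 3.14].

INTERFACE

Orientations are given as a unit quaternion [w, x, y, z].
In Python, from rig import get_state, imaging, ticket gives the robot as it stands. The module is installed in compiled form; this text tells all that it offers.
- The arm moves only by the shell command python3 -m inch 'ROWS' [FORCE]. ROWS is JSON, a list of rows, each an object with "claw": the opening, from -1 (shut) to 1 (fully open); "travel": the shift along the world's x, y, z in units of 200 mm (1.0 is 200 mm), a list of three; "turn": the turn about the world's z in units of 180 degrees (1.0 is 180 degrees). A call has 1 to 5 rows; each row is the pose to reach, as a shift and turn from the pose commanded when the call began, turning the shorter way round; what a row does not reach only later rows make up. A row lasts 1/10 s, in which the tool goes at most 50 mm and 8.59 degrees, less where a joint would pass 70% of its speed; a pose out of reach is approached as far as the arm can. A call with a number of a shift or a turn outside -1 to 1 is refused whole. A call with a gripper value outside its range is refused whole. The fingers move at their own pace and stop on an object; FORCE is the grip in N (left out, the last holds). Time passes only in rows, so rows that repeat a pose let the fingers close. It gives the time, the measured TCP pose, the force, the opening and the grip force at its end, in the units of the state.
- get_state(): the state, without advancing time (a new reading comes with each control period).
- imaging.get_image(name): name is "scene" or "top" or "wrist"; returns the picture (480x640x3 uint8, red, green, blue); there is no depth.
- imaging.camera_params(name): a dict with "camera_matrix" (3x3 intrinsics, pixels), "cam_to_world" (4x4, takes a point from camera to world coordinates); the wrist camera has in their place "T_tool_cam" (4x4, takes a point from camera to tool coordinates, whose origin is the TCP and whose axes are the flange's). Camera axes: x right, y down, z forward; pixel columns grow to the right and rows downward; lengths in m; the calibration is good to about 2 mm. The wrist camera is an equidistant fisheye: a pixel r from the principal point sees the ray r / f radians off the axis. A picture is of the moment at which its call begins: read the wrist's pose just before it. camera_params takes no time and is no camera call.
- ticket.sign_off(): hands the job in; it is judged then, once.
The state is a dict: "clock": time; "qpos": joint angles; "qd": joint speeds; "effort": joint torques, N m; "position": TCP position; "ee_rot": TCP orientation; "contact_force": force on the tool from outside, world axes, zero at the start; "moment": the same for the moment, N m; "width": finger opening in m; "gripper_force": force on a finger pad.
Only numpy, scipy, OpenCV 4.12 (cv2) and the standard library are available. Lean on these libraries where they do the work, as an engineer would, in place of code of your own. Each camera call takes 0.05 s, during which the arm holds its last target. There are 200 camera calls.

## Working session

There is one attempt and no reset: what is moved stays moved. The work goes in short steps, Python scripts to look and compute and a shell command to move; the robot and the scene stay as the last step left them, time stands still between calls to the robot, and variables do not carry over. Pictures are saved under pics/ and viewed, at most 10 in all, crops included, and the job is handed in when it is done.

```bash
mkdir -p pics; python3 - <<'E'
from rig import get_state, imaging
import cv2
for n in ("top","scene"):
    cv2.imwrite(f"pics/{n}0.png",imaging.get_image(n)[:,:,::-1])
    print(n,imaging.camera_params(n))
s=get_state();print(s)
E
```

```text
top {'camera_matrix': array([[517.97470465,   0.        , 311.78010314],
       [  0.        , 517.97470465, 234.26575592],
       [  0.        ,   0.        ,   1.        ]]), 'cam_to_world': array([[-0.00668413, -0.99030154,  0.13877382,  0.40831779],
       [-0.99969052,  0.00994301,  0.02280343, -0.02824976],
       [-0.0239621 , -0.13857845, -0.99006153,  1.43614743],
       [ 0.        ,  0.        ,  0.        ,  1.        ]])}
scene {'camera_matrix': array([[484.60340745,   0.        , 324.65447422],
       [  0.        , 484.60340745, 238.84397041],
       [  0.        ,   0.        ,   1.        ]]), 'cam_to_world': array([[ 0.99864285,  0.01784444, -0.04892883,  0.6819917 ],
       [ 0.04765282, -0.6921635 ,  0.72016588, -0.83715123],
       [-0.02101579, -0.72152011, -0.69207447,  0.85323078],
       [ 0.        ,  0.        ,  0.        ,  1.        ]])}
{'clock': 0.1, 'qpos': array([-1.44696837e+00,  2.76569099e-01,  1.50600449e+00,  1.23943558e-06,
        1.36068955e+00, -1.20975891e-01]), 'qd': array([ 7.76884936e-04, -2.66637096e-05, -3.79995679e-03,  2.11277968e-04,
        1.62416545e-03,  4.94231517e-04]), 'effort': array([ 1.62896613e-03, -4.17698228e+01, -2.46405262e+01, -2.06685659e-04,
        5.84549867e-03,  6.46421199e-06]), 'position': array([ 0.13931555, -0.55742391,  0.24950569]), 'ee_rot': array([-8.35243062e-04,  9.92517902e-01,  1.22096341e-01, -5.85104915e-07]), 'contact_force': array([-0.82854429, -0.18067683,  0.56727419]), 'moment': array([-0.00478029, -0.00412356,  0.0124683 ]), 'gripper_force': 0.0, 'width': 0.08525445537008688}
```

View pics/top0.png

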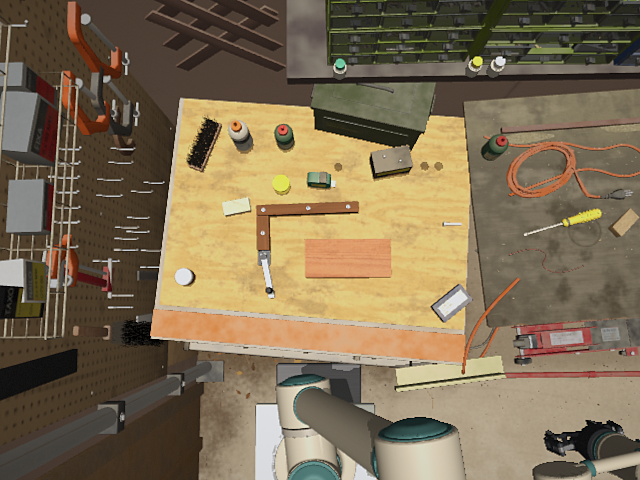

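The top view shows the board at about (348,258), the jig's inner corner near (270,215), the gate pivot near (264,257) and the knob near (269,291). Next I measure these.

```bash
cat > h.py <<'E'
import numpy as np, cv2
from rig import get_state, imaging
def ray(n,uv,z):
    p=imaging.camera_params(n);K=p["camera_matrix"];T=p["cam_to_world"]
    uv=np.atleast_2d(uv).astype(float)
    d=(np.linalg.inv(K)@np.c_[uv,np.ones(len(uv))].T).T@T[:3,:3].T
    o=T[:3,3]; return (o+d*((z-o[2])/d[:,2])[:,None])[:,:2]
def big(m,n=1):
    c,_=cv2.findContours(m.astype(np.uint8),cv2.RETR_EXTERNAL,cv2.CHAIN_APPROX_NONE)
    return sorted(c,key=cv2.contourArea)[::-1][:n]
E
python3 - <<'E'
from h import *
im=cv2.imread("pics/top0.png");h=cv2.cvtColor(im,cv2.COLOR_BGR2HSV)
for p in [(350,250),(350,270),(300,211),(262,235),(330,225),(268,275),(269,291)]: print(p,h[p[1],p[0]])
cv2.imwrite("pics/crop0.png",cv2.resize(im[160:320,200:480],None,fx=2.85,fy=2.85,interpolation=cv2.INTER_CUBIC))
E
```

```text
(350, 250) [ 12 129 222]
(350, 270) [ 13 128 221]
(300, 211) [ 12 151 144]
(262, 235) [ 12 125 157]
(330, 225) [ 23 108 224]
(268, 275) [111   8 234]
(269, 291) [ 6 13 95]
```

View pics/crop0.png

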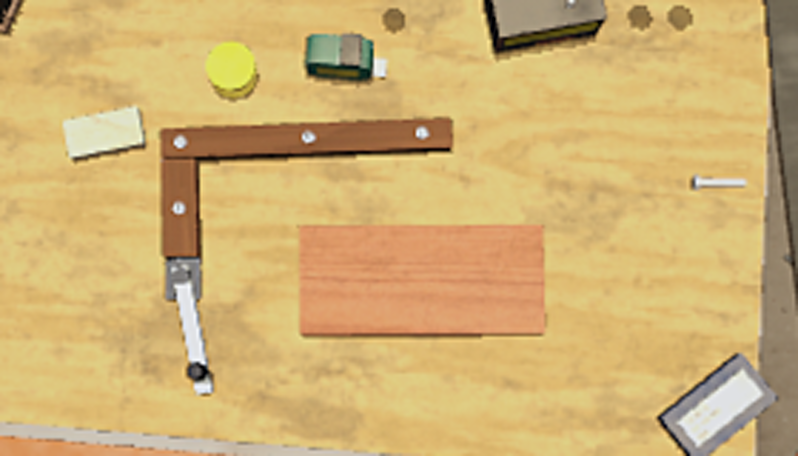

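View pics/scene0.png

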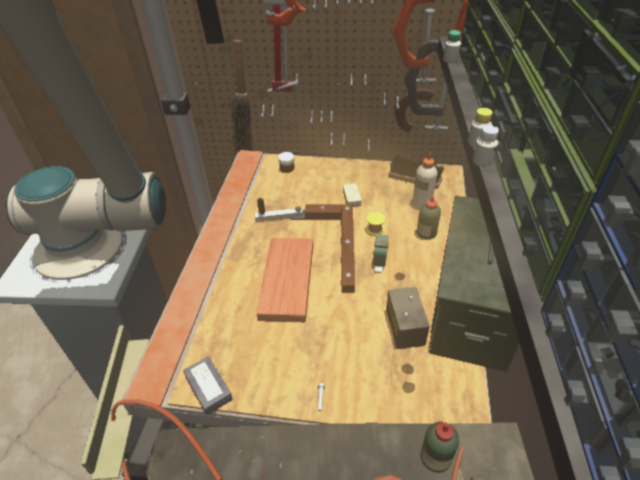

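The crop shows the jig, board and gate clearly. The inner corner is at crop (198,160), and the gate is at roughly 1.4 rad.

```bash
cat >> h.py <<'E'
def board(im):
    h=cv2.cvtColor(im,cv2.COLOR_BGR2HSV).astype(int);m=(h[...,0]<17)&(h[...,0]>5)&(h[...,1]>95)&(h[...,2]>185)
    m[:160]=0;m[300:]=0;m[:,:200]=0;m[:,480:]=0
    m=cv2.morphologyEx(m.astype(np.uint8),cv2.MORPH_OPEN,np.ones((5,5)))
    q=cv2.boxPoints(cv2.minAreaRect(big(m)[0]))
    w=ray("top",q,.027);r=cv2.minAreaRect(w.astype(np.float32)*1000)
    return q,w,r
E
python3 - <<'E'
from h import *
im=cv2.imread("pics/top0.png");h=cv2.cvtColor(im,cv2.COLOR_BGR2HSV).astype(int)
q,w,r=board(im);print("board",w.round(4),r)
m=(h[...,0]<20)&(h[...,1]>80)&(h[...,2]<185);
m[:195]=0;m[255:]=0;m[:,:250]=0;m[:,365:]=0
m=cv2.morphologyEx(m.astype(np.uint8),cv2.MORPH_CLOSE,np.ones((3,3)))
# rail front/back edge, per column; stop right/left edge per row
cols=np.arange(280,352);f=np.array([np.flatnonzero(m[:,c]) for c in cols],dtype=object)
top=np.array([a.min()-.5 for a in f]);bot=np.array([a.max()+.5 for a in f])
rows=np.arange(224,246);g=[np.flatnonzero(m[r_]) for r_ in rows]
L=np.array([a.min()-.5 for a in g]);R=np.array([a.max()+.5 for a in g])
def fit(pts):
    w=ray("top",pts,.028);vx,vy,x,y=cv2.fitLine(w.astype(np.float32),cv2.DIST_HUBER,0,.01,.01).ravel();return w.mean(0),np.arctan2(vy,vx)
B=fit(np.c_[cols,bot]);T=fit(np.c_[cols,top]);Rr=fit(np.c_[rows*0+R,rows]);Ll=fit(np.c_[L,rows])
for k in(T,B,Ll,Rr):print(k[0].round(4),round(np.degrees(k[1]),2))
k=(h[...,2]<120)&(h[...,1]<80);k[:280]=0;k[300:]=0;k[:,:258]=0;k[:,282:]=0
c=big(k)[0];u=cv2.minEnclosingCircle(c);print("knob",u,ray("top",u[0],.071),ray("top",u[0],.06))
E
```

```text
board [[ 0.5929  0.0229]
 [ 0.5906 -0.2096]
 [ 0.4896 -0.2069]
 [ 0.4915  0.0234]] ((541.050537109375, -92.86467742919922), (232.55799865722656, 101.41657257080078), 89.43753814697266)
[ 0.6951 -0.0067] -88.32
[ 0.6597 -0.0064] -87.54
[0.6066 0.1573] 1.53
[0.6062 0.1198] 3.8
knob ((269.5, 290.5), 3.8079864978790283) [[0.45160228 0.11529845]] [[0.45195105 0.11645512]]
```

```bash
python3 -m inch '[{"claw":0.2,"travel":[0.14,0.2,0],"turn":-0.014},{"claw":0.2,"travel":[0.28,0.4,0],"turn":-0.028},{"claw":0.2,"travel":[0.42,0.6,0],"turn":-0.042},{"claw":0.2,"travel":[0.56,0.8,0],"turn":-0.056},{"claw":0.2,"travel":[0.7,1.0,0],"turn":-0.068}]'
python3 -m inch '[{"claw":0.2,"travel":[0.14,0.2,0],"turn":0},{"claw":0.2,"travel":[0.28,0.4,0],"turn":0},{"claw":0.2,"travel":[0.42,0.6,0],"turn":0},{"claw":0.2,"travel":[0.56,0.8,0],"turn":0},{"claw":0.2,"travel":[0.7,1.0,0],"turn":0}]'
python3 -m inch '[{"claw":0.2,"travel":[0.18,0.32,0],"turn":0},{"claw":0.2,"travel":[0.18,0.32,-0.2],"turn":0},{"claw":0.2,"travel":[0.18,0.32,-0.4],"turn":0},{"claw":0.2,"travel":[0.18,0.32,-0.6],"turn":0},{"claw":0.2,"travel":[0.18,0.32,-0.8],"turn":0}]'
```

```text
clock: 0.6
position: [0.28, -0.356, 0.25]
ee_rot: [-0.0, 1.0, 0.014, 0.0]
contact_force: [0.1, -0.1, -0.3]
width: 0.051
gripper_force: 0.0
clock: 1.1
position: [0.4199, -0.156, 0.2502]
ee_rot: [0.0, 1.0, 0.016, -0.0]
contact_force: [0.5, -0.6, -0.3]
width: 0.0512
gripper_force: 0.0
clock: 1.6
position: [0.4552, -0.0933, 0.0889]
ee_rot: [0.0, 1.0, 0.016, 0.0]
contact_force: [0.9, 0.2, -0.8]
width: 0.0512
gripper_force: 0.0
```

```bash
python3 -m inch '[{"claw":0.2,"travel":[0,0,-0.2],"turn":0},{"claw":0.2,"travel":[0,0,-0.29],"turn":0},{"claw":0.2,"travel":[0.05,0,-0.29],"turn":0},{"claw":0.2,"travel":[0.1,0,-0.29],"turn":0},{"claw":0.2,"travel":[0.13,0,-0.29],"turn":0}]'
python3 -m inch '[{"claw":0.2,"travel":[0.03,0,0],"turn":0},{"claw":0.2,"travel":[0.06,0,0],"turn":0},{"claw":0.2,"travel":[0.09,0,0],"turn":0},{"claw":0.2,"travel":[0.12,0,0],"turn":0},{"claw":0.2,"travel":[0.15,0,0],"turn":0}]'
python3 -m inch '[{"claw":0.2,"travel":[0.03,0,0],"turn":0},{"claw":0.2,"travel":[0.06,0,0],"turn":0},{"claw":0.2,"travel":[0.09,0,0],"turn":0},{"claw":0.2,"travel":[0.12,0,0],"turn":0},{"claw":0.2,"travel":[0.15,0,0],"turn":0}]'
python3 - <<'E'
from h import *
im=imaging.get_image("top")[:,:,::-1].copy();cv2.imwrite("pics/top1.png",im);print(board(im)[1:])
cv2.imwrite("pics/crop1.png",cv2.resize(im[160:320,200:480],None,fx=2.85,fy=2.85,interpolation=cv2.INTER_CUBIC))
E
```

```text
clock: 2.1
position: [0.4839, -0.0945, 0.0336]
ee_rot: [0.001, 1.0, 0.016, 0.002]
contact_force: [-1.8, 0.5, -0.5]
width: 0.0514
gripper_force: 0.6
clock: 2.6
position: [0.5117, -0.0938, 0.0325]
ee_rot: [0.0, 1.0, 0.016, -0.0]
contact_force: [-2.4, 0.6, 2.3]
width: 0.0514
gripper_force: 1.4
clock: 3.1
position: [0.5419, -0.0939, 0.0323]
ee_rot: [0.0, 1.0, 0.016, -0.0]
contact_force: [-3.6, 1.0, 1.6]
width: 0.0513
gripper_force: 1.4
(array([[ 0.6541958 ,  0.02537574],
       [ 0.65344652, -0.04362716],
       [ 0.55094204, -0.04246962],
       [ 0.55156472,  0.02584812]]), ((602.5090942382812, -8.568496704101562), (69.0069580078125, 102.63016510009766), 89.3778305053711))
```

View pics/crop1.png

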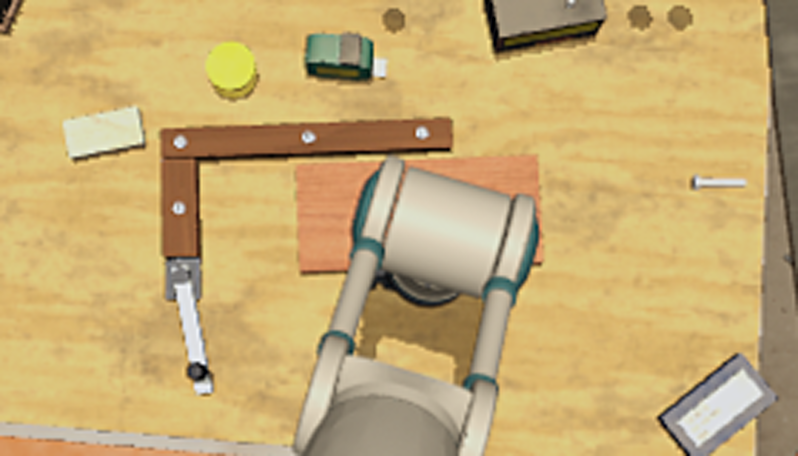

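The board is now parallel to the rail, with a gap of a few mm. I'll creep on until it touches.

```bash
python3 -m inch '[{"claw":0.2,"travel":[0.015,0,0],"turn":0},{"claw":0.2,"travel":[0.03,0,0],"turn":0},{"claw":0.2,"travel":[0.045,0,0],"turn":0}]'
python3 -m inch '[{"claw":0.2,"travel":[0.01,0,0],"turn":0},{"claw":0.2,"travel":[0.02,0,0],"turn":0}]'
```

```text
clock: 3.45
position: [0.5504, -0.0938, 0.0322]
ee_rot: [-0.0, 1.0, 0.016, -0.0]
contact_force: [-1.7, 0.3, 0.4]
width: 0.0513
gripper_force: 1.0
clock: 3.65
position: [0.5511, -0.0937, 0.0321]
ee_rot: [-0.0, 1.0, 0.016, -0.004]
contact_force: [-11.8, -1.8, 7.2]
width: 0.0511
gripper_force: 5.7
```

```bash
python3 -m inch '[{"claw":0.2,"travel":[-0.1,0,0],"turn":0},{"claw":-1,"travel":[-0.1,0,0.2],"turn":0},{"claw":-1,"travel":[-0.1,0,0.4],"turn":0},{"claw":-1,"travel":[0.1,-0.15,0.4],"turn":0},{"claw":-1,"travel":[0.2,-0.35,0.4],"turn":0}]'
python3 -m inch '[{"claw":-1,"travel":[0.07,-0.2,0],"turn":0},{"claw":-1,"travel":[0.13,-0.435,0],"turn":0},{"claw":-1,"travel":[0.13,-0.435,-0.2],"turn":0},{"claw":-1,"travel":[0.13,-0.435,-0.4],"turn":0},{"claw":-1,"travel":[0.13,-0.435,-0.4],"turn":0}]'
python3 - <<'E'
from h import *
im=imaging.get_image("top")[:,:,::-1].copy();cv2.imwrite("pics/top2.png",im);print(board(im)[1:])
cv2.imwrite("pics/crop2.png",cv2.resize(im[160:320,200:480],None,fx=2.85,fy=2.85,interpolation=cv2.INTER_CUBIC))
E
```

```text
clock: 4.15
position: [0.5993, -0.1641, 0.1155]
ee_rot: [0.001, 1.0, 0.017, 0.005]
contact_force: [-0.6, 0.3, 0.0]
width: -0.0003
gripper_force: 0.0
clock: 4.65
position: [0.6172, -0.2497, 0.0267]
ee_rot: [-0.003, 1.0, 0.015, -0.004]
contact_force: [-1.1, 0.1, -0.5]
width: 0.0002
gripper_force: 0.0
(array([[ 0.66251834,  0.02793302],
       [ 0.67058025, -0.20625122],
       [ 0.56689318, -0.20800334],
       [ 0.55860947,  0.0238017 ]]), ((614.5853881835938, -90.94798278808594), (103.98944091796875, 234.32296752929688), 1.9716670513153076))
```

View pics/crop2.png

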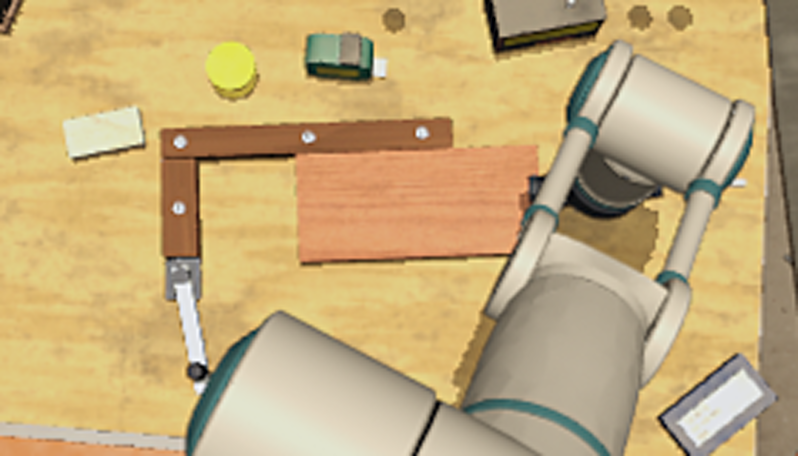

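The board is flush with the rail, at a yaw of about 2°. Now I push along the rail toward the end stop.

```bash
python3 -m inch '[{"claw":-1,"travel":[0,0.05,0],"turn":0},{"claw":-1,"travel":[0,0.1,0],"turn":0},{"claw":-1,"travel":[0,0.14,0],"turn":0},{"claw":-1,"travel":[0,0.18,0],"turn":0},{"claw":-1,"travel":[-0.005,0.22,0],"turn":0}]'
python3 -m inch '[{"claw":-1,"travel":[0,0.04,0],"turn":0},{"claw":-1,"travel":[0,0.08,0],"turn":0},{"claw":-1,"travel":[-0.005,0.12,0],"turn":0},{"claw":-1,"travel":[-0.005,0.16,0],"turn":0},{"claw":-1,"travel":[-0.005,0.2,0],"turn":0}]'
python3 -m inch '[{"claw":-1,"travel":[0,0.03,0],"turn":0},{"claw":-1,"travel":[0,0.06,0],"turn":0},{"claw":-1,"travel":[-0.005,0.09,0],"turn":0},{"claw":-1,"travel":[-0.005,0.12,0],"turn":0},{"claw":-1,"travel":[-0.005,0.14,0],"turn":0}]'
python3 - <<'E'
from h import *
im=imaging.get_image("top")[:,:,::-1].copy();cv2.imwrite("pics/top3.png",im);print(board(im)[1:])
E
```

```text
clock: 5.2
position: [0.6207, -0.207, 0.0341]
ee_rot: [0.002, 1.0, 0.016, 0.002]
contact_force: [0.1, -2.7, 2.7]
width: 0.0002
gripper_force: 1.5
clock: 5.7
position: [0.6182, -0.1663, 0.0322]
ee_rot: [0.0, 1.0, 0.016, -0.0]
contact_force: [0.1, -2.8, 3.0]
width: -0.0
gripper_force: 1.6
clock: 6.2
position: [0.6171, -0.1382, 0.0322]
ee_rot: [-0.0, 1.0, 0.016, -0.0]
contact_force: [0.6, -2.6, 1.1]
width: -0.0001
gripper_force: 1.3
(array([[ 0.65740847,  0.11195048],
       [ 0.66394018, -0.07949681],
       [ 0.56095721, -0.08247803],
       [ 0.55424457,  0.10703436]]), ((609.068603515625, 14.466156005859375), (103.27151489257812, 191.55868530273438), 1.9540411233901978))
```

```bash
python3 -m inch '[{"claw":-1,"travel":[0,0.02,0],"turn":0},{"claw":-1,"travel":[0,0.04,0],"turn":0},{"claw":-1,"travel":[0,0.05,0],"turn":0}]'
python3 -m inch '[{"claw":-1,"travel":[0,0.01,0],"turn":0},{"claw":-1,"travel":[0,0.02,0],"turn":0}]'
python3 -m inch '[{"claw":-1,"travel":[0,0.01,0],"turn":0},{"claw":-1,"travel":[0,0.02,0],"turn":0}]'
```

```text
clock: 6.55
position: [0.6171, -0.1284, 0.0321]
ee_rot: [-0.0, 1.0, 0.016, -0.0]
contact_force: [-0.1, -2.3, 0.4]
width: -0.0006
gripper_force: 1.0
clock: 6.75
position: [0.6172, -0.1258, 0.0322]
ee_rot: [0.001, 1.0, 0.016, -0.0]
contact_force: [-1.0, -8.4, -0.3]
width: 0.0003
gripper_force: 4.2
clock: 6.95
position: [0.6171, -0.1254, 0.0323]
ee_rot: [0.004, 1.0, 0.017, -0.0]
contact_force: [-2.4, -18.0, -1.3]
width: -0.0005
gripper_force: 9.0
```

```bash
python3 -m inch '[{"claw":-1,"travel":[0,-0.12,0],"turn":0},{"claw":-1,"travel":[0,-0.12,0.2],"turn":0},{"claw":-1,"travel":[0,-0.12,0.4],"turn":0},{"claw":-1,"travel":[-0.1,0.08,0.4],"turn":0},{"claw":0.2,"travel":[-0.2,0.27,0.4],"turn":0}]'
python3 -m inch '[{"claw":0.2,"travel":[-0.15,0.15,0],"turn":0},{"claw":0.2,"travel":[-0.31,0.37,0],"turn":0},{"claw":0.2,"travel":[-0.31,0.37,-0.2],"turn":0},{"claw":0.2,"travel":[-0.31,0.37,-0.4],"turn":0},{"claw":0.2,"travel":[-0.31,0.37,-0.4],"turn":0}]'
python3 -m inch '[{"claw":0.2,"travel":[0.05,0,0],"turn":0},{"claw":0.2,"travel":[0.1,0,0],"turn":0},{"claw":0.2,"travel":[0.13,0,0],"turn":0},{"claw":0.2,"travel":[0.15,0,0],"turn":0}]'
```

```text
clock: 7.45
position: [0.5779, -0.0663, 0.1136]
ee_rot: [-0.0, 1.0, 0.014, 0.001]
contact_force: [0.3, 1.3, -0.1]
width: 0.0129
gripper_force: 0.0
clock: 7.95
position: [0.5105, 0.0086, 0.0286]
ee_rot: [-0.001, 1.0, 0.016, -0.006]
contact_force: [-1.2, -0.2, -0.2]
width: 0.0516
gripper_force: 0.0
clock: 8.35
position: [0.5466, 0.0068, 0.0336]
ee_rot: [0.0, 1.0, 0.015, 0.0]
contact_force: [-3.1, 0.1, 2.6]
width: 0.0512
gripper_force: 1.4
```

```bash
python3 -m inch '[{"claw":0.2,"travel":[0.01,0,0],"turn":0},{"claw":0.2,"travel":[0.02,0,0],"turn":0}]'
python3 -m inch '[{"claw":0.2,"travel":[0.01,0,0],"turn":0},{"claw":0.2,"travel":[0.02,0,0],"turn":0}]'
```

```text
clock: 8.55
position: [0.5481, 0.0071, 0.0325]
ee_rot: [-0.0, 1.0, 0.015, -0.001]
contact_force: [-5.4, -0.9, 3.7]
width: 0.0514
gripper_force: 2.7
clock: 8.75
position: [0.5485, 0.0072, 0.0319]
ee_rot: [-0.0, 1.0, 0.015, -0.005]
contact_force: [-12.2, -1.3, 9.7]
width: 0.0515
gripper_force: 6.1
```

```bash
python3 -m inch '[{"claw":0.2,"travel":[-0.2,0,0],"turn":0},{"claw":0.2,"travel":[-0.25,0,0.2],"turn":0},{"claw":0.6,"travel":[-0.25,0,0.4],"turn":0},{"claw":0.6,"travel":[-0.4,0.15,0.5],"turn":0},{"claw":0.6,"travel":[-0.5,0.35,0.5],"turn":0}]'
python3 -m inch '[{"claw":0.6,"travel":[-0.015,0.2,0],"turn":0},{"claw":0.6,"travel":[-0.015,0.2,0],"turn":0}]'
python3 - <<'E'
from h import *
im=imaging.get_image("top")[:,:,::-1].copy();cv2.imwrite("pics/top4.png",im);print(board(im)[1:])
print(get_state()["position"])
p=imaging.camera_params("wrist");print(p)
w=imaging.get_image("wrist")[:,:,::-1];cv2.imwrite("pics/w4.png",w)
cv2.imwrite("pics/crop4.png",cv2.resize(np.hstack([cv2.resize(im[180:320,230:420],None,fx=2,fy=2),cv2.resize(w,(373,280))]),None,fx=1.05,fy=1.05))
E
```

```text
clock: 9.25
position: [0.4556, 0.0768, 0.1357]
ee_rot: [0.0, 1.0, 0.014, 0.004]
contact_force: [0.6, 0.1, -0.7]
width: 0.0679
gripper_force: 0.0
clock: 9.45
position: [0.4501, 0.1208, 0.1331]
ee_rot: [-0.001, 1.0, 0.018, 0.002]
contact_force: [1.4, -0.5, -0.7]
width: 0.0681
gripper_force: 0.0
(array([[ 0.66082148,  0.12396109],
       [ 0.6667344 , -0.11045718],
       [ 0.56358294, -0.11224649],
       [ 0.55740628,  0.11980406]]), ((612.05078125, 5.4472198486328125), (103.48709869384766, 234.4928436279297), 1.4449069499969482))
[0.45066212 0.1189256  0.1328948 ]
{'camera_matrix': array([[371.64829954,   0.        , 322.40747403],
       [  0.        , 371.64829954, 244.38514168],
       [  0.        ,   0.        ,   1.        ]]), 'T_tool_cam': array([[-8.01875125e-04, -9.57277154e-01, -2.89170896e-01,
         7.39578020e-02],
       [ 9.99999472e-01, -9.53530165e-04,  3.83572286e-04,
         9.05982097e-05],
       [-6.42918158e-04, -2.89170435e-01,  9.57277413e-01,
        -1.23420287e-01],
       [ 0.00000000e+00,  0.00000000e+00,  0.00000000e+00,
         1.00000000e+00]])}
```

View pics/crop4.png

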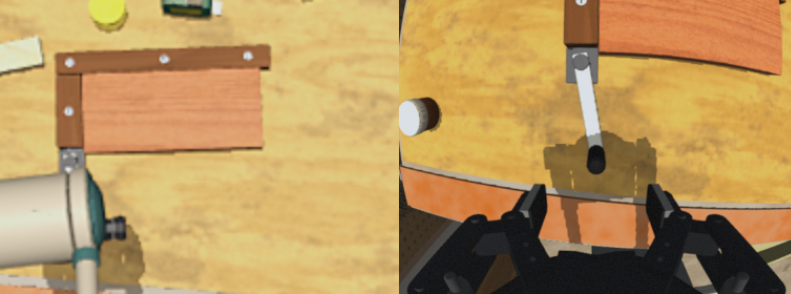

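Board measured at (0.612, 0.005), which is home within about 1 mm. The knob is centred between the fingers, so I descend and pinch.

```bash
python3 -m inch '[{"claw":0.2,"travel":[0.01,0,-0.2],"turn":0},{"claw":0.2,"travel":[0.01,0,-0.39],"turn":0},{"claw":0.2,"travel":[0.01,0,-0.39],"turn":0},{"claw":-1,"travel":[0.01,0,-0.39],"turn":0},{"claw":-1,"travel":[0.01,0,-0.39],"turn":0}]' 20
python3 -m inch '[{"claw":-1,"travel":[0,0,0],"turn":0},{"claw":-1,"travel":[0,0,0],"turn":0},{"claw":-1,"travel":[0,0,0],"turn":0}]'
python3 - <<'E'
import numpy as np
from rig import get_state
s=get_state();p=s["position"];print(p,s["width"])
P=np.array([.5455,.138]);v=p[:2]-P;r=np.hypot(*v);a=np.arctan2(v[1],v[0]);e=np.radians(-90+1.8)
print(r,np.degrees(a))
a%=2*np.pi;e%=2*np.pi
for t in np.linspace(a,e,11)[1:]:print(((P+.095*np.array([np.cos(t),np.sin(t)])-p[:2])/.2).round(3))
E
```

```text
clock: 10.05
position: [0.4541, 0.1167, 0.0557]
ee_rot: [-0.0, 1.0, 0.015, 0.002]
contact_force: [-0.3, 1.2, -0.5]
width: 0.0232
gripper_force: 0.0
clock: 10.35
position: [0.4541, 0.1171, 0.0559]
ee_rot: [-0.0, 1.0, 0.016, 0.002]
contact_force: [0.9, -2.1, 6.6]
width: 0.0173
gripper_force: 23.3
[0.454128   0.11712107 0.05588915] 0.01733231733629725
0.09372711144829488 -167.12863315262305
[ 0.013 -0.064]
[ 0.04  -0.123]
[ 0.075 -0.178]
[ 0.118 -0.228]
[ 0.167 -0.272]
[ 0.221 -0.308]
[ 0.28  -0.336]
[ 0.342 -0.357]
[ 0.406 -0.368]
[ 0.472 -0.37 ]
```

```bash
python3 -m inch '[{"claw":-1,"travel":[0.013,-0.064,0],"turn":0},{"claw":-1,"travel":[0.04,-0.123,0],"turn":0},{"claw":-1,"travel":[0.075,-0.178,0],"turn":0},{"claw":-1,"travel":[0.118,-0.228,0],"turn":0},{"claw":-1,"travel":[0.167,-0.272,0],"turn":0}]'
python3 -m inch '[{"claw":-1,"travel":[0.054,-0.036,0],"turn":0},{"claw":-1,"travel":[0.113,-0.064,0],"turn":0},{"claw":-1,"travel":[0.175,-0.085,0],"turn":0},{"claw":-1,"travel":[0.239,-0.096,0],"turn":0},{"claw":-1,"travel":[0.305,-0.098,0],"turn":0}]'
python3 -m inch '[{"claw":-1,"travel":[0.01,0,0],"turn":0},{"claw":-1,"travel":[0.015,0,0],"turn":0}]'
```

```text
clock: 10.85
position: [0.4855, 0.0632, 0.0554]
ee_rot: [-0.001, 1.0, 0.016, -0.0]
contact_force: [-1.5, 3.9, 6.4]
width: 0.0172
gripper_force: 20.9
clock: 11.35
position: [0.5455, 0.0435, 0.0551]
ee_rot: [-0.0, 1.0, 0.016, -0.002]
contact_force: [-4.6, 2.5, 6.9]
width: 0.0172
gripper_force: 23.8
clock: 11.55
position: [0.5483, 0.0436, 0.055]
ee_rot: [-0.0, 1.0, 0.016, -0.001]
contact_force: [-4.7, 0.6, 7.7]
width: 0.0173
gripper_force: 24.1
```

```bash
python3 -m inch '[{"claw":-1,"travel":[0.015,0,0],"turn":0},{"claw":-1,"travel":[0.03,0,0],"turn":0},{"claw":-1,"travel":[0.03,0,0],"turn":0}]'
python3 -m inch '[{"claw":-0.3,"travel":[0,0,0],"turn":0},{"claw":-0.3,"travel":[0,0,0],"turn":0},{"claw":-0.3,"travel":[0,0,0],"turn":0},{"claw":-0.3,"travel":[0,0,0.2],"turn":0},{"claw":-0.3,"travel":[0,0,0.4],"turn":0}]'
python3 -m inch '[{"claw":-0.3,"travel":[-0.2,0,0.2],"turn":0},{"claw":-0.3,"travel":[-0.4,0,0.3],"turn":0},{"claw":-0.3,"travel":[-0.6,0,0.3],"turn":0},{"claw":-0.3,"travel":[-0.8,0,0.3],"turn":0},{"claw":-0.3,"travel":[-0.8,0,0.3],"turn":0}]'
python3 - <<'E'
from h import *
im=imaging.get_image("top")[:,:,::-1].copy();cv2.imwrite("pics/top5.png",im);print(board(im)[1:])
h=cv2.cvtColor(im,cv2.COLOR_BGR2HSV).astype(int)
k=(h[...,2]<120)&(h[...,1]<80);k[:240]=0;k[275:]=0;k[:,:275]=0;k[:,320:]=0
c=big(k);print([(cv2.minEnclosingCircle(x),ray("top",cv2.minEnclosingCircle(x)[0],.06)) for x in c])
cv2.imwrite("pics/crop5.png",cv2.resize(im[180:320,230:420],None,fx=4,fy=4,interpolation=cv2.INTER_CUBIC))
E
```

```text
clock: 11.85
position: [0.5486, 0.0436, 0.0549]
ee_rot: [-0.0, 1.0, 0.016, -0.007]
contact_force: [-13.1, 0.8, 15.2]
width: 0.0168
gripper_force: 24.8
clock: 12.35
position: [0.5551, 0.0431, 0.1339]
ee_rot: [-0.0, 1.0, 0.016, -0.002]
contact_force: [1.2, 0.1, 0.4]
width: 0.0302
gripper_force: 0.0
clock: 12.85
position: [0.3897, 0.0435, 0.1939]
ee_rot: [-0.0, 1.0, 0.016, -0.002]
contact_force: [0.6, -0.1, -1.1]
width: 0.0302
gripper_force: 0.0
(array([[ 0.66220953,  0.12359594],
       [ 0.66605786, -0.11101346],
       [ 0.56301645, -0.11191601],
       [ 0.55886305,  0.12033155]]), ((612.4476318359375, 5.44342041015625), (103.3861312866211, 234.6409454345703), 0.9397456645965576))
[(((295.0, 254.25), 5.483028411865234), array([[0.54775864, 0.04863911]]))]
```

View pics/crop5.png

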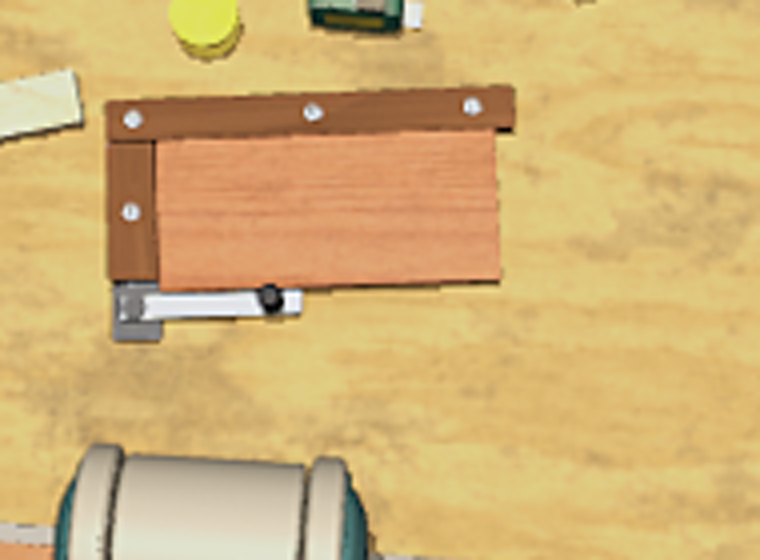

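The gate lies parallel along the board's near edge, with the knob at crop (270,298). The board is tight against the rail and stop, and the gripper is clear.

```bash
python3 -c "
from rig import ticket
print(ticket.sign_off())"
```

```text
the job is handed in; nothing more can be done
None
```

The board is home against the rail and end stop (within about 1 mm by camera), the gate was then pushed shut onto its stop and released, and the job is handed in; no verdict came back.

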